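# Press the cover plate level onto a filler's valve chamber

## Robot

A 6-joint arm with a two-finger parallel gripper is mounted at the origin on the work surface. World frame = base frame: x ahead of the robot, y to its left, z up, the work surface at z = 0. Lengths are in mm, angles in rad, forces in N, time in s.
With the tool pointing down it reaches from about 275 to 725 mm from the base axis. Payload 15.9 kg.
Tool frame: the origin (TCP) lies between the finger pads; the fingertips stand 25 mm ahead of it and the grasp point (between the pads) lies 6 mm ahead of it; z points along the fingers, y is the line along which they close (so a half turn about z gives the same grasp; the last joint's range is limited). The gripper opens to 85 mm and grips with 20 to 120 N. Pads are 22 mm wide; open, the fingers measure 114 mm over their backs; the gripper's body (76 mm by 85 mm) begins 54 mm behind the grasp point. The pads swing forward as they close: fully open they stand 13 mm farther back than shut.
Start: joints at [-1.227, 0.213, -0.034, 1.323, 0, 1.571], TCP at [168.527, -470.727, 256.306] pointing down, gripper open.
Joint ranges: [-2.98, 2.98], [-0.74, 1.72], [-1.14, 1.35], [-2.1, 2.04], [-1.57, 1.44], [-3.14, 3.14]. Speed limits (rad/s): [1.89, 1.89, 2.39, 2.57, 3.14, 3.14].

## Interface

Orientations are given as a unit quaternion [w, x, y, z].
In Python, from bench import r gives the robot as it stands. The module is installed in compiled form; this text tells all that it offers.
- The arm moves only by the tool carry_out, never from a script. Its argument "steps" is a list of rows, each an object of numbers: "x", "y", "z": the shift along the tool's x, y, z in mm; "twist": the turn about the tool's z in degrees; "gripper": the finger opening in mm, from 0 to 85.4. A call has exactly 8 rows; each row is the pose to reach, as a shift and turn from the pose commanded when the call began, along the tool's axes at that moment; what a row does not reach only later rows make up. A row lasts 1/10 s, in which the tool goes at most 50 mm and 8.59 degrees, less where a joint would pass 70% of its speed; a pose out of reach is approached as far as the arm can. A call with a gripper value outside its range is refused whole. The fingers move at their own pace and stop on an object; the grip force is fixed at half the most. Time passes only in rows, so rows that repeat a pose let the fingers close, or fill a call up. It gives the time, the measured TCP pose, the force, the opening and the grip force at its end, in the units of the state.
- r.sense(): the state, without advancing time (a new reading comes with each control period).
- r.read_camera(name): name is "scene" or "top" or "wrist"; returns the picture (480x640x3 uint8, red, green, blue); there is no depth.
- r.camera_params(name): a dict with "K" (3x3 intrinsics, pixels), "R" (3x3) and "t" (3): a world point X has camera coordinates R X + t. Camera axes: x right, y down, z forward; pixel columns grow to the right and rows downward; lengths in mm; the calibration is good to about 2 mm. A picture is of the moment at which its call begins: read the wrist's pose just before it. camera_params takes no time and is no camera call; for the wrist camera it gives the pose at the moment of the call.
- r.sign_off(): hands the job in; it is judged then, once.
Trained networks look in the newest picture that a camera, given by its name, has taken for a name from the list of things; names that differ only in an ending like _2 or _b are one class to them, and where a whole thing is asked for, a point or a joint stands for the part that bears it (a point fixed in the world has none). Each returns a list of dicts, best first, with "score" (0 to 1); they miss things now and then, are a little off and sometimes report something else, mostly with a low value. They report only what shows in the picture. A call takes as long as a camera call. They do not tell look-alikes from the thing itself.
- r.find_in(camera, target): "xyz" ([x, y, z] in mm, in world coordinates, good to about 4 mm: the middle of the surface that is visible of it).
- r.outline_of(camera, target): "region" (480x640 bool, what is visible of it).
The state is a dict: "clock": time; "joints": joint angles; "dq": joint speeds; "joint_efforts": joint torques, N m; "eef_pos": TCP position; "ee_rot": TCP orientation; "force": force on the tool from outside, world axes, zero at the start; "torque": the same for the moment, N m; "finger_gap": finger opening in mm; "grasp_force": force on a finger pad.
Only numpy, scipy, OpenCV 4.12 (cv2) and the standard library are available. Lean on these libraries where they do the work, as an engineer would, in place of code of your own. Each camera call takes 0.05 s, during which the arm holds its last target. There are 200 camera calls.

## Task

Take the white cover plate that has a tongue at one end from the sheet pan and lay it in the recess of the metal valve chamber, tongue in the slot, so that it rests on the four stiff rubber pads standing up there. Then press it down through the plate itself, firmly at each corner that stands proud but without slamming or forcing it, until it sits level and fully home on the seat, flush with the rim. Leave the plain plate and everything else where they are, and let go.

Things in the scene. Friction and masses are not known exactly. Their poses are not given: they have to be found in the camera images.
- plate: The cover plate, white plastic, 120 x 66 x 9 mm (x, y, z) with a tongue 24 mm wide (y) sticking out 13 mm from the middle of its +x end, same thickness; about 0.12 kg. Origin: centre of the underside of the 120 x 66 rectangle; z up. It lies flat in the sheet pan at any heading; grasp it across its 66 mm width.
- plate_tongue (a point): Middle of the plate's tongue, 66 mm from the plate's origin along its +x, half-way through its thickness.
- chamber: Fixed aluminium valve chamber, 176 x 120 mm, 51 mm high to its rim; a pipe stub leaves its -x end. On top: a recess 124 x 70 mm (x, y), 9 mm deep. Its rim is cut away for fingers over 56 mm in the middle of both long sides, down to 34 mm height; a slot 30 mm wide in the middle of the +x end takes the tongue. Origin: centre of the underside, on the table; z up.
- chamber_seat (a point): Centre of the recess floor (the seat), 42 mm above the chamber's underside; axes as the chamber's. The plate's origin is here when it is home.
- chamber_slot (a point): Where the middle of the tongue lies when the plate is home: 66 mm along the chamber's +x from its centre, 46.5 mm above its underside.
- pad0 (a joint): Round rubber pad, 14 mm wide, in the recess at (46, 24) mm in the chamber's axes. 0: stands 6 mm above the seat; 0.006: pushed in level with the seat. Slides straight down under about 8 N and stays where it is pushed; starts anywhere from 0 to 0.0035.
- pad1 (a joint): Round rubber pad, 14 mm wide, in the recess at (46, -24) mm in the chamber's axes. 0: stands 6 mm above the seat; 0.006: pushed in level with the seat. Slides straight down under about 8 N and stays where it is pushed; starts anywhere from 0 to 0.0035.
- pad2 (a joint): Round rubber pad, 14 mm wide, in the recess at (-46, -24) mm in the chamber's axes. 0: stands 6 mm above the seat; 0.006: pushed in level with the seat. Slides straight down under about 8 N and stays where it is pushed; starts anywhere from 0 to 0.0035.
- pad3 (a joint): Round rubber pad, 14 mm wide, in the recess at (-46, 24) mm in the chamber's axes. 0: stands 6 mm above the seat; 0.006: pushed in level with the seat. Slides straight down under about 8 N and stays where it is pushed; starts anywhere from 0 to 0.0035.
- pan: Fixed steel sheet pan, 330 x 460 mm (x, y), rim 18 mm high, floor 3 mm thick; the plates and three jars lie in it. Origin: centre of the underside.
- spare: Plain rectangular white plate without tongue, 100 x 50 x 9 mm, in the pan; not to be used. Origin: centre of the underside.
- jar0: White closed jar, 44 mm across, 45 mm high, standing in the pan. Origin: centre of the underside.
- jar1: White closed jar, 44 mm across, 45 mm high, standing in the pan. Origin: centre of the underside.
- jar2: White closed jar, 44 mm across, 45 mm high, standing in the pan. Origin: centre of the underside.
- jar3: White closed jar, 44 mm across, 45 mm high, standing on the table. Origin: centre of the underside.
- flask: Clear plastic bottle, 56 mm across, 130 mm high, on the table. Origin: centre of the underside.
- cap: Loose white jar cap lying on the table, 48 mm across, 12 mm high. Origin: centre of the underside.
- spatula: Spatula lying on the table beyond the pan. Origin: underside of the tool.
Not all that is in view belongs to the job. Leave any green or red look-alike of the plate alone.

How it is judged (in metres and radians):
On the way:
1. the plate rests on the pads in the recess, tongue in the slot, still standing proud of the seat (horizontal distance between plate and chamber_seat below 0.006 m and horizontal distance between plate_tongue and chamber_slot below 0.01 m and z of plate in the frame of chamber_seat between 0.0018 and 0.008 m and contact force between plate and chamber above 0.2 N), for 0.2 s.
At the end, for the whole second after the job is handed in: The cover plate lies in the chamber's recess, its centre within 4 mm and its tongue within 6 mm of their places, its underside within 1.5 mm of the seat and level with it to 0.02 rad, at rest and released (horizontal distance between plate and chamber_seat below 0.004 m and horizontal distance between plate_tongue and chamber_slot below 0.006 m and z of plate in the frame of chamber_seat between -0.002 and 0.0015 m and angle between the z axis of plate and the z axis of chamber_seat, either way round below 0.02 rad and linear speed of plate below 0.01 m/s); the robot touches nothing.
It fails at once if the plate is forced or slammed onto the chamber with more than 80 N (contact force between plate and chamber above 80 N).
It fails at once if a bystander is moved more than 30 mm (distance of any of jar0, jar1, jar2, jar3, flask, cap, spatula, spare from where it was at the start of the episode above 0.03 m).
It also fails if it takes over 70 s, if anything falls off the work surface, if the arm or the gripper's body presses on something with over 40 N, if the wrist force passes 120 N, or if a joint passes its speed limit or range.

## Working session

There is one attempt and no reset: what is moved stays moved. The work goes in short steps, Python scripts to look and compute and a tool call to move; the robot and the scene stay as the last step left them, time stands still between calls to the robot, and variables do not carry over. Pictures are saved under pics/ and viewed, at most 10 in all, crops included, and the job is handed in when it is done.

Besides the shell and the picture viewer there is one more tool, called after "Emit:" in YAML: its name, and indented under it one key for each argument. carry_out: Moves the arm, as the interface text tells. Its arguments: {"type":"object","properties":{"steps":{"type":"array","items":{"type":"object","properties":{"x":{"type":"number"},"y":{"type":"number"},"z":{"type":"number"},"twist":{"type":"number"},"gripper":{"type":"number"}}}}},"required":["steps"]}

```bash
mkdir -p pics
python3 - <<'E'
from bench import r
import cv2,numpy as np
np.set_printoptions(precision=3,suppress=True)
s=r.sense();print(s['clock'],s['eef_pos'],s['ee_rot'],s['finger_gap'])
for c in('top','scene'):
    im=r.read_camera(c);cv2.imwrite(f'pics/{c}.png',im[:,:,::-1]);np.save(f'pics/{c}.npy',im)
    p=r.camera_params(c);print(c,p)
    for t in('plate','chamber','spare','plate_tongue','pad0'):
        print(t,[(np.array(d['xyz']).round(0),round(d['score'],2)) for d in r.find_in(c,t)[:4]])
E
```

```text
0.0 [ 168.41  -470.427  255.786] [-0.001  0.985  0.171 -0.   ] 84.94593676861825
top {'K': array([[480.737,   0.   , 330.976],
       [  0.   , 480.737, 241.132],
       [  0.   ,   0.   ,   1.   ]]), 'R': array([[-0.02 , -1.   , -0.011],
       [-0.985,  0.022, -0.173],
       [ 0.173,  0.007, -0.985]]), 't': array([ -49.42 ,  515.746, 1235.199])}
plate [(array([327., 237.,   8.]), 0.96), (array([542., -30.,  12.]), 0.89), (array([ 574., -548.,   12.]), 0.77), (array([ 230., -248.,    6.]), 0.61)]
chamber [(array([574., 286.,  39.]), 0.79)]
spare [(array([ 566., -230.,   15.]), 0.94)]
plate_tongue [(array([332., 231.,  13.]), 0.94), (array([ 237., -252.,    9.]), 0.71), (array([549., -30.,  11.]), 0.63), (array([ 566., -544.,    6.]), 0.56)]
pad0 []
scene {'K': array([[499.995,   0.   , 318.366],
       [  0.   , 499.995, 247.618],
       [  0.   ,   0.   ,   1.   ]]), 'R': array([[-0.376,  0.927,  0.002],
       [ 0.697,  0.284, -0.659],
       [-0.611, -0.246, -0.753]]), 't': array([ 265.943, -290.862, 1537.064])}
plate [(array([334., 238.,  10.]), 0.68), (array([552., -29.,  12.]), 0.58), (array([ 578., -549.,    8.]), 0.58)]
chamber [(array([595., 284.,  40.]), 0.83)]
spare [(array([ 568., -230.,   13.]), 0.98), (array([552., -29.,  11.]), 0.59), (array([750., 161.,  41.]), 0.28)]
plate_tongue [(array([333., 233.,  10.]), 0.96), (array([549., -30.,  11.]), 0.92), (array([ 237., -250.,   10.]), 0.92), (array([ 578., -546.,   11.]), 0.83)]
pad0 []
```

View pics/top.png

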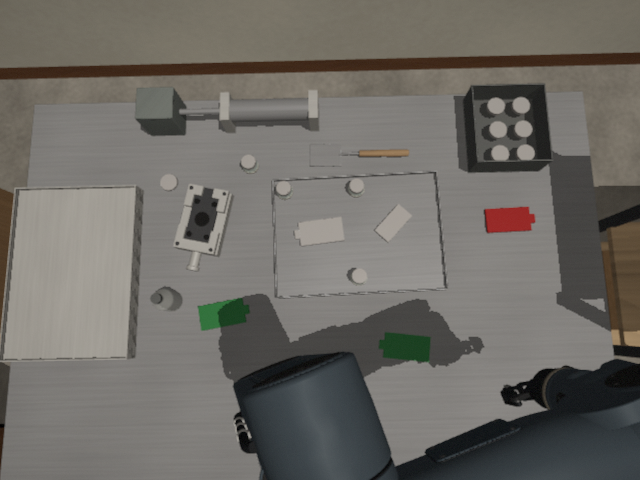

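View pics/scene.png

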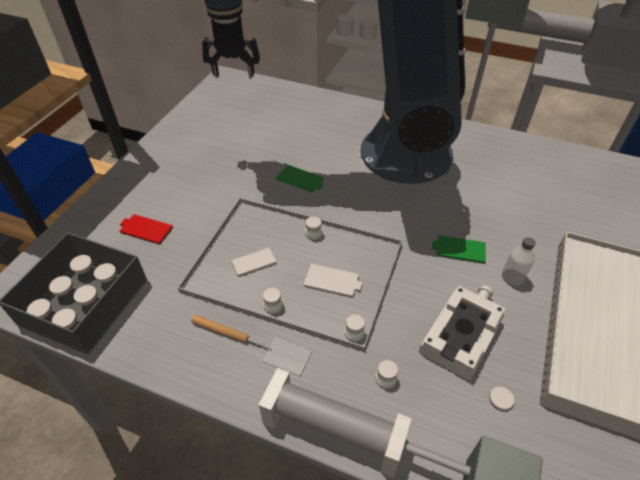

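Top view: the white tongued plate is at about (320,231) px with its tongue to the left (+y). The chamber is at (203,217) with its pipe towards the robot, so its +x points away. The green and red look-alikes and the spare at (393,222) are clear of both. I'll move over the plate for a wrist view.

Emit:
carry_out:
  steps:
    - {"x":45,"y":-23,"z":0,"twist":5,"gripper":85}
    - {"x":90,"y":-46,"z":0,"twist":10,"gripper":85}
    - {"x":130,"y":-69,"z":0,"twist":15,"gripper":85}
    - {"x":170,"y":-92,"z":0,"twist":20,"gripper":85}
    - {"x":210,"y":-115,"z":0,"twist":25,"gripper":85}
    - {"x":255,"y":-138,"z":0,"twist":30,"gripper":85}
    - {"x":300,"y":-161,"z":0,"twist":35,"gripper":85}
    - {"x":340,"y":-180,"z":0,"twist":40,"gripper":85}

```text
clock: 1.4
eef_pos: [429.2, -184.6, 256.5]
ee_rot: [0.0, 0.984, -0.178, 0.0]
force: [-0.2, -1.2, 0.5]
finger_gap: 84.7
grasp_force: 0.0
```

```bash
cat > h.py <<'E'
from bench import r
import cv2,numpy as np
from scipy.spatial.transform import Rotation as Rn
np.set_printoptions(precision=2,suppress=True)
def pose():
    s=r.sense();q=s['ee_rot'];return s,np.array(s['eef_pos']),Rn.from_quat([q[1],q[2],q[3],q[0]]).as_matrix()
def heading(R): return np.degrees(np.arctan2(R[1,0],R[0,0]))
def go(xyz,head=None):
    "tool-axis shift and twist to a world TCP target"
    s,p,R=pose();d=R.T@(np.array(xyz)-p);tw=0 if head is None else (heading(R)-head)
    print('shift',d.round(1),'twist',round(tw,1),'| heading',round(heading(R),2),'pos',p,'q',np.array(s['joints']),'t',s['clock'])
def ray(cam,uv):
    uv=np.atleast_2d(uv).astype(float);K,R,t=cam['K'],np.array(cam['R']),np.array(cam['t'])
    d=np.c_[uv,np.ones(len(uv))]@np.linalg.inv(K).T@R
    return -R.T@t,d
def onz(cam,uv,z):
    c,d=ray(cam,uv);return c+d*((z-c[2])/d[:,2])[:,None]
def proj(cam,X):
    q=np.atleast_2d(X)@np.array(cam['R']).T+cam['t'];q=q@cam['K'].T;return q[:,:2]/q[:,2:]
E
python3 - <<'E'
from h import *
go((530,-60,256),-90)
p=r.camera_params('wrist');c,d=ray(p,(320,240));s,P,R=pose();print('cam in tool',R.T@(c-P),R.T@d[0],p['K'])
E
```

```text
shift [  50.9 -152.1    0.6] twist 69.5 | heading -20.48 pos [ 429.15 -184.64  256.55] q [-0.41  0.14 -0.12  1.31  0.    3.09] t 1.4
cam in tool [  82.26   -0.35 -118.28] [-0.32 -0.01  0.95] [[406.8    0.   323.11]
 [  0.   406.8  240.73]
 [  0.     0.     1.  ]]
```

Emit:
carry_out:
  steps:
    - {"x":7,"y":-19,"z":0,"twist":-8.5,"gripper":85}
    - {"x":13,"y":-38,"z":0,"twist":-17,"gripper":85}
    - {"x":19,"y":-57,"z":0,"twist":-25.5,"gripper":85}
    - {"x":25,"y":-76,"z":0,"twist":-34,"gripper":85}
    - {"x":32,"y":-95,"z":0,"twist":-42.5,"gripper":85}
    - {"x":38,"y":-114,"z":0,"twist":-51,"gripper":85}
    - {"x":44,"y":-133,"z":0,"twist":-59.5,"gripper":85}
    - {"x":51,"y":-152,"z":0,"twist":-68,"gripper":85}

```text
clock: 2.2
eef_pos: [529.0, -61.0, 256.3]
ee_rot: [0.0, 0.913, 0.407, 0.0]
force: [-0.7, -0.8, 1.2]
finger_gap: 85.0
grasp_force: 0.0
```

Emit:
carry_out:
  steps:
    - {"x":0,"y":0,"z":0,"twist":-8.5,"gripper":85}
    - {"x":0,"y":0,"z":0,"twist":-17,"gripper":85}
    - {"x":0,"y":0,"z":0,"twist":-25.5,"gripper":85}
    - {"x":0,"y":0,"z":0,"twist":-34,"gripper":85}
    - {"x":0,"y":0,"z":0,"twist":-42.5,"gripper":85}
    - {"x":0,"y":0,"z":0,"twist":-51,"gripper":85}
    - {"x":0,"y":0,"z":0,"twist":-59.5,"gripper":85}
    - {"x":0,"y":0,"z":0,"twist":-68,"gripper":85}

```text
clock: 3.0
eef_pos: [528.5, -61.8, 256.3]
ee_rot: [-0.0, 0.53, 0.848, -0.0]
force: [-0.6, 1.0, 0.2]
finger_gap: 84.9
grasp_force: 0.0
```

Run:
```python
from h import *
go((530,-60,256),-90)
p=r.camera_params('wrist');im=r.read_camera('wrist');cv2.imwrite('pics/w1.png',im[:,:,::-1]);np.savez('pics/w1.npz',im=im,**p)
for t in('plate','plate_tongue','chamber','spare'): 
    print(t,[(np.array(d['xyz']).round(0),round(d['score'],2)) for d in r.find_in('wrist',t)[:4]])
o=r.outline_of('wrist','plate')
np.save('pics/w1o.npy',np.array([d['region'] for d in o]));
for d in o[:3]:
    m=d['region'].astype(np.uint8);ys,xs=np.nonzero(m);print(d['score'],m.sum(),xs.min(),xs.max(),ys.min(),ys.max())
```

```text
shift [1.  2.1 0.3] twist 206.0 | heading 116.05 pos [528.54 -61.8  256.29] q [-0.12  0.28  0.05  1.34  0.    1.  ] t 3.0
plate [(array([ 274., -210.,    7.]), 0.71), (array([549., -24.,  12.]), 0.65), (array([766., -56.,   5.]), 0.51)]
plate_tongue [(array([ 269., -205.,    2.]), 0.86), (array([548., -26.,   9.]), 0.79)]
chamber []
spare [(array([ 565., -228.,   13.]), 0.66)]
0.64 10532 302 418 96 251
0.57 475 0 17 199 249
```

View pics/w1.png

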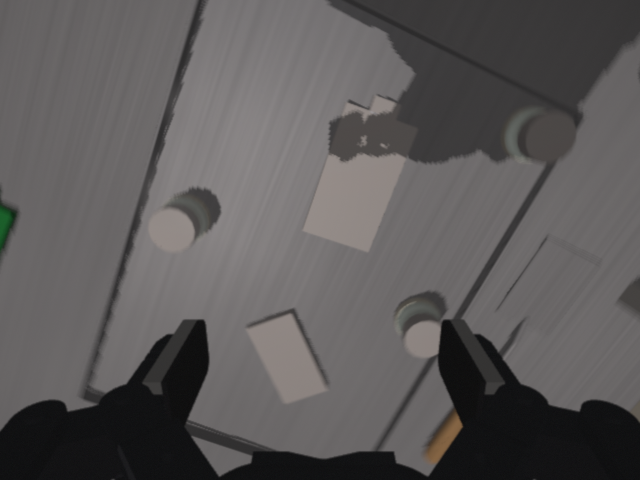

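The wrist view shows the plate at about (360,180) px with its tongue up at (384,104), partly shadowed. I'll turn on to the grasp heading for a second view.

Emit:
carry_out:
  steps:
    - {"x":0,"y":0,"z":0,"twist":-8.5,"gripper":85}
    - {"x":0,"y":0,"z":0,"twist":-17,"gripper":85}
    - {"x":0,"y":0,"z":0,"twist":-25.5,"gripper":85}
    - {"x":0,"y":0,"z":0,"twist":-34,"gripper":85}
    - {"x":0,"y":0,"z":0,"twist":-42.5,"gripper":85}
    - {"x":0,"y":0,"z":0,"twist":-51,"gripper":85}
    - {"x":0,"y":0,"z":0,"twist":-59.5,"gripper":85}
    - {"x":0,"y":0,"z":0,"twist":-68,"gripper":85}

```text
clock: 4.1
eef_pos: [528.5, -61.8, 256.3]
ee_rot: [-0.0, -0.034, 0.999, -0.0]
force: [-0.1, 0.1, 0.0]
finger_gap: 85.3
grasp_force: 0.0
```

Emit:
carry_out:
  steps:
    - {"x":-4,"y":0,"z":0,"twist":-8.5,"gripper":85}
    - {"x":-8,"y":0,"z":0,"twist":-17,"gripper":85}
    - {"x":-12,"y":0,"z":0,"twist":-25.5,"gripper":85}
    - {"x":-16,"y":0,"z":0,"twist":-34,"gripper":85}
    - {"x":-20,"y":0,"z":0,"twist":-42.5,"gripper":85}
    - {"x":-20,"y":0,"z":0,"twist":-51,"gripper":85}
    - {"x":-20,"y":0,"z":0,"twist":-59.5,"gripper":85}
    - {"x":-20,"y":0,"z":0,"twist":-68,"gripper":85}

```text
clock: 4.9
eef_pos: [548.5, -60.5, 256.3]
ee_rot: [-0.0, -0.587, 0.81, 0.0]
force: [-0.3, 0.3, 0.8]
finger_gap: 85.0
grasp_force: 0.0
```

```bash
cat >> h.py <<'E'
from scipy.optimize import minimize
def outline(shape):
    return np.array([(-60,-33),(60,-33),(60,-12),(73,-12),(73,12),(60,12),(60,33),(-60,33)],float)
def world(par,pts): # par x,y,heading rad,z top
    c,s=np.cos(par[2]),np.sin(par[2]);return np.c_[pts@np.array([[c,s],[-s,c]])+par[:2],np.full(len(pts),par[3])]
def fit(views,p0):
    "maximise IoU of projected top face with masks over views [(cam,mask)]"
    def cost(par):
        e=0
        for cam,m in views:
            im=np.zeros(m.shape,np.uint8);top=proj(cam,world(par,outline(0)));side=proj(cam,world((*par[:3],par[3]-9),outline(0)))
            for i in range(8):
                j=(i+1)%8;cv2.fillPoly(im,[np.round(np.array([top[i],top[j],side[j],side[i]])*16).astype(np.int32)],1,shift=4)
            cv2.fillPoly(im,[np.round(top*16).astype(np.int32)],1,shift=4)
            e+=1-(im&m).sum()/(im|m).sum()
        return e/len(views)
    best=min((minimize(cost,p,method='Nelder-Mead',options=dict(initial_simplex=np.array([p]+[np.array(p)+d for d in np.diag([6,6,.1,6])]))) for p in p0),key=lambda o:o.fun)
    return best.x,best.fun
E
python3 - <<'E'
from h import *
go((530,-60,256),-90)
p=r.camera_params('wrist');im=r.read_camera('wrist');cv2.imwrite('pics/w2.png',im[:,:,::-1])
V=[]
z=np.load('pics/w1.npz');V.append((dict(K=z['K'],R=z['R'],t=z['t']),np.load('pics/w1o.npy')[0].astype(np.uint8)))
o=r.outline_of('wrist','plate')
for d in o:
    m=d['region'];ys,xs=np.nonzero(m);print(d['score'],m.sum(),xs.mean(),ys.mean(), onz(p,(xs.mean(),ys.mean()),12))
o=[d for d in o if np.linalg.norm((onz(p,np.argwhere(d['region'])[:,::-1].mean(0),12)[0]-[547,-28,12])[:2])<25]
V.append((p,o[0]['region'].astype(np.uint8)))
top=r.camera_params('top')
for v in (V[:1],V[1:],V):
    x,f=fit(v,[(547,-28,a,12.) for a in np.radians([80,90,100])]);print(x[:2],np.degrees(x[2]),x[3],'1-iou',f)
# tongue triangulation check
for v in V: print('area',v[1].sum())
vis=im[:,:,::-1].copy();cv2.polylines(vis,[np.round(proj(p,world(x,outline(0)))).astype(np.int32)],True,(0,0,255),1)
z1=np.load('pics/w1.npz')['im'][:,:,::-1].copy();cv2.polylines(z1,[np.round(proj(V[0][0],world(x,outline(0)))).astype(np.int32)],True,(0,0,255),1)
cv2.imwrite('pics/fit.png',np.hstack([z1[60:300,220:500],vis[120:360,180:460]]))
E
```

```text
shift [ 5.3 17.8  0.3] twist -18.1 | heading -108.11 pos [548.51 -60.51 256.26] q [-0.11  0.32  0.11  1.36 -0.   -1.36] t 4.9
0.86 9179 331.2524240113302 223.60681991502344 [[548.78 -35.95  12.  ]]
0.6 4801 595.196417413039 372.28223286815245 [[334.09 206.29  12.  ]]
[549.89 -33.41] 96.69181104600153 12.106427482948297 1-iou 0.011139431700179392
[549.45 -32.63] 96.50948778133294 8.91964973839191 1-iou 0.017169224165683006
[549.48 -33.64] 96.31270936054133 11.386125498745177 1-iou 0.018500932224704336
area 10532
area 9179
```

View pics/fit.png

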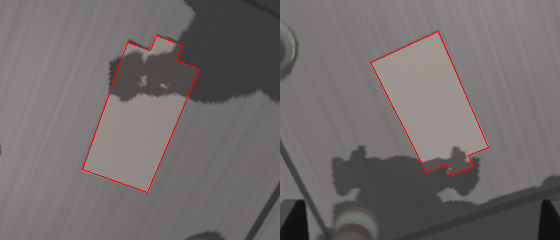

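The fit agrees in both views: plate at (549.5,-33.4), heading 96.5°, top z ≈ 12 mm. I'll descend with the tool at heading -83.5°.

Emit:
carry_out:
  steps:
    - {"x":-6,"y":2,"z":20,"twist":-6,"gripper":85}
    - {"x":-13,"y":4,"z":45,"twist":-12,"gripper":85}
    - {"x":-20,"y":6,"z":75,"twist":-18,"gripper":85}
    - {"x":-26,"y":7.4,"z":105,"twist":-24.6,"gripper":85}
    - {"x":-26,"y":7.4,"z":135,"twist":-24.6,"gripper":85}
    - {"x":-26,"y":7.4,"z":165,"twist":-24.6,"gripper":85}
    - {"x":-26,"y":7.4,"z":185,"twist":-24.6,"gripper":85}
    - {"x":-26,"y":7.4,"z":190,"twist":-24.6,"gripper":85}

```text
clock: 5.8
eef_pos: [548.2, -33.4, 64.2]
ee_rot: [0.001, 0.743, -0.669, -0.001]
force: [-0.4, -0.4, 0.7]
finger_gap: 85.0
grasp_force: 0.0
```

Run:
```python
from h import *
go((549.6,-33.4,24),-83.5)
```

```text
shift [ 0.2 -1.5 40.2] twist -0.5 | heading -84.03 pos [548.25 -33.39  64.2 ] q [-0.06  0.43 -0.24  0.91  0.   -1.74] t 5.8
```

Emit:
carry_out:
  steps:
    - {"x":0,"y":-1.3,"z":15,"twist":-0.5,"gripper":85}
    - {"x":0,"y":-1.3,"z":28,"twist":-0.5,"gripper":85}
    - {"x":0,"y":-1.3,"z":36,"twist":-0.5,"gripper":85}
    - {"x":0,"y":-1.3,"z":39.5,"twist":-0.5,"gripper":85}
    - {"x":0,"y":-1.3,"z":39.5,"twist":-0.5,"gripper":75}
    - {"x":0,"y":-1.3,"z":39.5,"twist":-0.5,"gripper":60}
    - {"x":0,"y":-1.3,"z":39.5,"twist":-0.5,"gripper":60}
    - {"x":0,"y":-1.3,"z":39.5,"twist":-0.5,"gripper":60}

```text
clock: 6.6
eef_pos: [551.2, -33.4, 28.0]
ee_rot: [-0.0, 0.748, -0.664, 0.0]
force: [-5.0, 0.3, 10.6]
finger_gap: 63.3
grasp_force: 62.6
```

Run:
```python
from h import *
go((549.6,-33.4,24),-83.5);s=r.sense();print(s['force'],s['finger_gap'],s['grasp_force'])
```

```text
shift [-0.2  1.6  4. ] twist 0.3 | heading -83.23 pos [551.22 -33.39  27.99] q [-0.06  0.47 -0.28  0.82 -0.   -1.75] t 6.6
[-5.04  0.33 10.65] 63.26915476484188 62.561423778533936
```

Emit:
carry_out:
  steps:
    - {"x":0,"y":0,"z":-4,"gripper":55}
    - {"x":0,"y":0,"z":-10,"gripper":55}
    - {"x":0,"y":0,"z":-20,"gripper":55}
    - {"x":0,"y":0,"z":-40,"gripper":55}
    - {"x":0,"y":0,"z":-70,"gripper":55}
    - {"x":0,"y":0,"z":-110,"gripper":55}
    - {"x":0,"y":0,"z":-140,"gripper":55}
    - {"x":0,"y":0,"z":-155,"gripper":55}

```text
validation failed for argument at $.st...
```

Run:
```python
from h import *
s=r.sense();print(s['force'],s['finger_gap'],s['grasp_force'])
go((545,260,180))
p=r.camera_params('wrist');im=r.read_camera('wrist');cv2.imwrite('pics/w3.png',im[:,:,::-1])
s,P,R=pose()
o=r.outline_of('wrist','plate');print([(d['score'],d['region'].sum()) for d in o])
x,f=fit([(p,o[0]['region'].astype(np.uint8))],[(P[0],P[1],np.radians(97),P[2]-10)]);print('plate',x[:2],np.degrees(x[2]),x[3],f)
```

```text
[-5.04  0.33 10.65] 63.26915476484188 62.561423778533936
shift [-292.   -28.6 -152. ] twist 0 | heading -83.23 pos [551.22 -33.39  27.99] q [-0.06  0.47 -0.28  0.82 -0.   -1.75] t 6.6
[(0.61, np.int64(50512))]
plate [551.18 -33.17] 96.06349562553491 9.56611435497059 0.045356123172437535
```

View pics/w3.png

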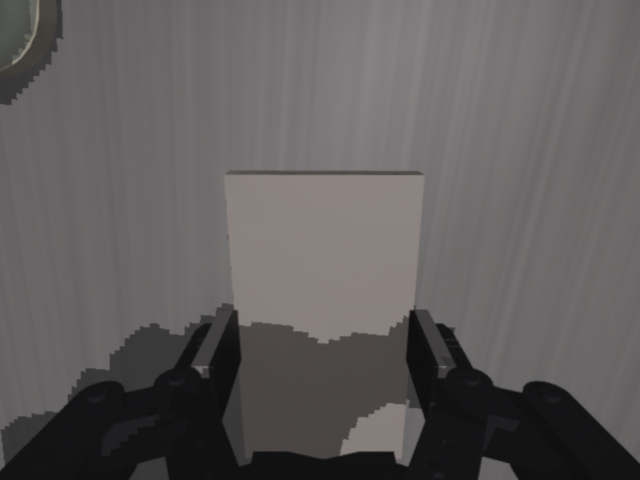

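The wrist view shows the plate between the pads at about (235,345) and (410,345) px, square and centred. The lift was refused because its rows had no twist value, so I'll send it again.

Emit:
carry_out:
  steps:
    - {"x":0,"y":0,"z":-4,"twist":0,"gripper":55}
    - {"x":0,"y":0,"z":-10,"twist":0,"gripper":55}
    - {"x":0,"y":0,"z":-20,"twist":0,"gripper":55}
    - {"x":0,"y":0,"z":-40,"twist":0,"gripper":55}
    - {"x":0,"y":0,"z":-70,"twist":0,"gripper":55}
    - {"x":0,"y":0,"z":-110,"twist":0,"gripper":55}
    - {"x":0,"y":0,"z":-140,"twist":0,"gripper":55}
    - {"x":0,"y":0,"z":-155,"twist":0,"gripper":55}

```text
clock: 7.5
eef_pos: [551.9, -33.4, 185.7]
ee_rot: [-0.001, 0.748, -0.664, 0.002]
force: [0.1, 0.9, -2.3]
finger_gap: 62.8
grasp_force: 66.0
```

Run:
```python
from h import *
s=r.sense();print(s['force'],s['finger_gap'],s['grasp_force'])
go((545,150,250))
p=r.camera_params('wrist');im=r.read_camera('wrist');cv2.imwrite('pics/w4.png',im[:,:,::-1])
s,P,R=pose()
o=r.outline_of('wrist','plate');print([(d['score'],d['region'].sum()) for d in o])
x,f=fit([(p,o[0]['region'].astype(np.uint8))],[(P[0],P[1],np.radians(97),P[2]-18)]);print('plate',x[:2],np.degrees(x[2]),x[3],f)
```

```text
[ 0.1   0.87 -2.29] 62.786025665308635 65.95771908760071
shift [-182.9  -15.1  -64.4] twist 0 | heading -83.21 pos [551.88 -33.41 185.68] q [-0.06  0.34 -0.04  1.18  0.   -1.75] t 7.5
[(0.8, np.int64(591)), (0.74, np.int64(50144))]
plate [552.42 -33.44] 97.0 168.89187550033026 1.0
```

Emit:
carry_out:
  steps:
    - {"x":-18,"y":-5,"z":-20,"twist":8.5,"gripper":55}
    - {"x":-40,"y":-11,"z":-40,"twist":17,"gripper":55}
    - {"x":-65,"y":-18,"z":-64,"twist":25.5,"gripper":55}
    - {"x":-90,"y":-25,"z":-64,"twist":34,"gripper":55}
    - {"x":-115,"y":-32,"z":-64,"twist":42.5,"gripper":55}
    - {"x":-140,"y":-39,"z":-64,"twist":51,"gripper":55}
    - {"x":-160,"y":-45,"z":-64,"twist":59.5,"gripper":55}
    - {"x":-178,"y":-49,"z":-64,"twist":68,"gripper":55}

```text
clock: 8.4
eef_pos: [578.3, 150.3, 244.7]
ee_rot: [-0.001, -0.246, 0.969, 0.0]
force: [0.5, -0.0, -1.4]
finger_gap: 62.7
grasp_force: 66.2
```

Emit:
carry_out:
  steps:
    - {"x":0,"y":0,"z":0,"twist":8,"gripper":55}
    - {"x":0,"y":0,"z":0,"twist":16,"gripper":55}
    - {"x":0,"y":0,"z":0,"twist":24,"gripper":55}
    - {"x":0,"y":0,"z":0,"twist":32,"gripper":55}
    - {"x":0,"y":0,"z":0,"twist":39,"gripper":55}
    - {"x":0,"y":0,"z":0,"twist":39,"gripper":55}
    - {"x":0,"y":0,"z":0,"twist":39,"gripper":55}
    - {"x":0,"y":0,"z":0,"twist":39,"gripper":55}

```text
clock: 9.2
eef_pos: [578.4, 149.2, 245.5]
ee_rot: [-0.0, 0.087, 0.996, -0.0]
force: [0.8, 0.2, -0.8]
finger_gap: 62.4
grasp_force: 66.2
```

Run:
```python
from h import *
go((585,285,250))
p=r.camera_params('wrist');im=r.read_camera('wrist');cv2.imwrite('pics/c1.png',im[:,:,::-1])
o=r.outline_of('wrist','chamber');print([(d['score'],d['region'].sum()) for d in o])
np.savez('pics/c1.npz',im=im,m=o[0]['region'] if o else 0,**p)
print([(np.array(d['xyz']),d['score']) for d in r.find_in('wrist','chamber')])
```

```text
shift [ 17.1 134.9  -4.6] twist 0 | heading 169.97 pos [578.37 149.15 245.46] q [0.25 0.42 0.23 1.38 0.   0.43] t 9.2
[(0.73, np.int64(36716))]
[(array([563.3, 292.2,  42.4]), 0.75)]
```

View pics/c1.png

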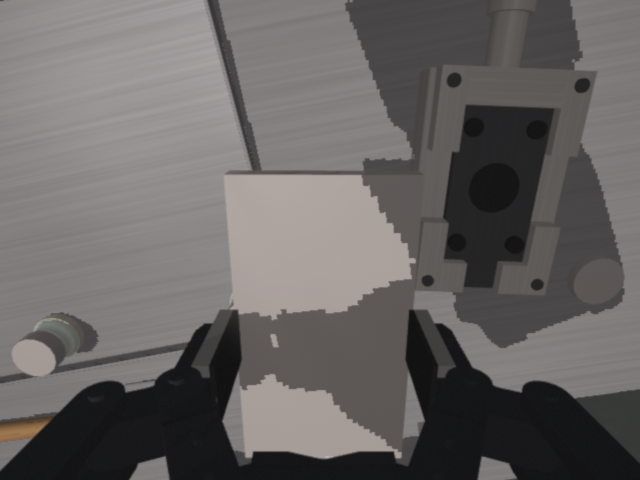

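The wrist view shows the chamber's dark recess with pads at about (474,127), (537,130), (457,243) and (515,245) px and the slot at the bottom (483,275), which is world +x. I'll take a second view from 60 mm away.

Emit:
carry_out:
  steps:
    - {"x":-15,"y":-2,"z":0,"twist":0,"gripper":55}
    - {"x":-30,"y":-5,"z":0,"twist":0,"gripper":55}
    - {"x":-45,"y":-7,"z":0,"twist":0,"gripper":55}
    - {"x":-55,"y":-9,"z":0,"twist":0,"gripper":55}
    - {"x":-62,"y":-9,"z":0,"twist":0,"gripper":55}
    - {"x":-62,"y":-9,"z":0,"twist":0,"gripper":55}
    - {"x":-62,"y":-9,"z":0,"twist":0,"gripper":55}
    - {"x":-62,"y":-9,"z":0,"twist":0,"gripper":55}

```text
clock: 10.15
eef_pos: [637.6, 129.6, 246.0]
ee_rot: [-0.0, 0.089, 0.996, 0.0]
force: [-0.3, -0.0, -1.8]
finger_gap: 62.7
grasp_force: 66.2
```

```bash
cat > cham.py <<'E'
from h import *
from scipy.optimize import least_squares
PT=np.array([(46,24),(46,-24),(-46,-24),(-46,24),(0,0)],float)
def blob(im,uv,h):
    g=cv2.GaussianBlur(cv2.cvtColor(im,cv2.COLOR_RGB2GRAY),(3,3),0);u,v=np.round(uv).astype(int)
    w=g[v-h:v+h+1,u-h:u+h+1];T,b=cv2.threshold(w,0,255,cv2.THRESH_BINARY_INV+cv2.THRESH_OTSU)
    n,l,st,ce=cv2.connectedComponentsWithStats(b)
    k=min(range(1,n),key=lambda k:np.hypot(*(ce[k]-h))-0.01*st[k,4]);return ce[k]+[u-h,v-h],st[k,4],(w.min(),T,w.max())
def chfit(obs,p0,z0=42,pz=4.5,freez=True):
    def X(p):
        c,s=np.cos(p[2]),np.sin(p[2]);zz=np.array([pz]*4+[0])+p[3]
        return np.c_[PT@np.array([[c,s],[-s,c]])+p[:2],zz]
    f=lambda p:np.concatenate([(proj(c,X(p))-o).ravel() for c,o in obs]+([] if freez else [[(p[3]-z0)*10]]))
    q=least_squares(f,p0,loss='soft_l1');return q.x,f(q.x)
E
python3 - <<'E'
from cham import *
z=np.load('pics/c1.npz');c1={k:z[k] for k in'KRt'};im1=z['im']
go((585,285,250))
c2=r.camera_params('wrist');im2=r.read_camera('wrist');np.savez('pics/c2.npz',im=im2,**c2)
# pixel guesses: pad0(+x,+y) lower right, pad1 lower left, pad2 upper left, pad3 upper right, hole
g=np.array([(515,245),(457,243),(474,127),(537,130),(494,187)],float)
w=onz(c1,g,45);g2=proj(c2,w)
obs=[]
for c,im,gg in((c1,im1,g),(c2,im2,g2)):
    b=[blob(im,uv,13 if i<4 else 32) for i,uv in enumerate(gg)];print([(x[0].round(1),x[1],x[2]) for x in b]);obs.append((c,np.array([x[0] for x in b])))
for o in (obs[:1],obs[1:],obs):
    for fz in(True,False):
        if fz and len(o)==1: continue
        x,e=chfit(o,(585,285,-.15,42),freez=fz);print(x[:2],np.degrees(x[2]),x[3],'res',e.round(1))
v=[]
for c,im in((c1,im1),(c2,im2)):
    im=im[:,:,::-1].copy()
    for zz,P in((51,[(-88,-60),(88,-60),(88,60),(-88,60)]),(42,[(-62,-35),(62,-35),(62,-15),(88,-15),(88,15),(62,15),(62,35),(-62,35)]),(51,[(-62,-35),(62,-35),(62,-15),(88,-15),(88,15),(62,15),(62,35),(-62,35)])):
        q=proj(c,world((*x[:3],zz),np.array(P,float)));cv2.polylines(im,[np.round(q*8).astype(np.int32)],True,(0,0,255) if zz==51 else (0,255,0),1,shift=3)
    a=proj(c,[[x[0],x[1],45]])[0].astype(int);v.append(cv2.resize(im[max(a[1]-150,0):max(a[1]-150,0)+270,400:640],None,fx=1.6,fy=1.6))
cv2.imwrite('pics/cf.png',np.hstack(v))
E
```

```text
shift [ 79.2 143.7  -4. ] twist 0 | heading 169.82 pos [637.55 129.59 245.96] q [0.2  0.55 0.42 1.45 0.   0.38] t 10.15
[(array([513.2, 244.4]), np.int32(629), (np.uint8(18), 47.0, np.uint8(79))), (array([458.2, 243.3]), np.int32(664), (np.uint8(19), 54.0, np.uint8(92))), (array([475. , 127.4]), np.int32(672), (np.uint8(20), 52.0, np.uint8(93))), (array([536.3, 129.3]), np.int32(342), (np.uint8(20), 30.0, np.uint8(71))), (array([493.7, 187.2]), np.int32(1933), (np.uint8(20), 28.0, np.uint8(38)))]
[(array([536.4, 169.4]), np.int32(639), (np.uint8(18), 44.0, np.uint8(71))), (array([477.1, 168.4]), np.int32(666), (np.uint8(19), 52.0, np.uint8(90))), (array([496.9,  36.3]), np.int32(679), (np.uint8(18), 49.0, np.uint8(89))), (array([562.8,  38.6]), np.int32(398), (np.uint8(18), 27.0, np.uint8(66))), (array([516.2, 105. ]), np.int32(2336), (np.uint8(19), 27.0, np.uint8(36)))]
[583.93 286.37] -11.927901815395407 41.99742923783479 res [ 2.   0.2 -0.9 -0.5 -0.9 -0.1  1.2  0.1 -0.3  0.3 -0. ]
[584.24 286.21] -11.973264695588133 41.99855127833591 res [ 1.6 -0.1 -0.6 -0.9 -0.6 -0.   1.2 -0.  -0.7  1.1 -0. ]
[584.29 286.91] -12.01440422340738 40.4259565070111 res [ 1.7 -0.1 -0.9 -0.8 -0.8  0.1  1.   0.3 -0.4  0.3  1.4 -0.5 -0.5 -1.3
 -0.5  0.2  1.   0.2 -0.7  1. ]
[584.09 286.28] -11.968638548619543 41.99328087429112 res [ 1.8  0.4 -1.  -0.3 -1.   0.1  1.1  0.3 -0.4  0.6  1.7 -0.3 -0.5 -1.1
 -0.5 -0.2  1.3 -0.3 -0.6  0.9 -0.1]
```

View pics/cf.png

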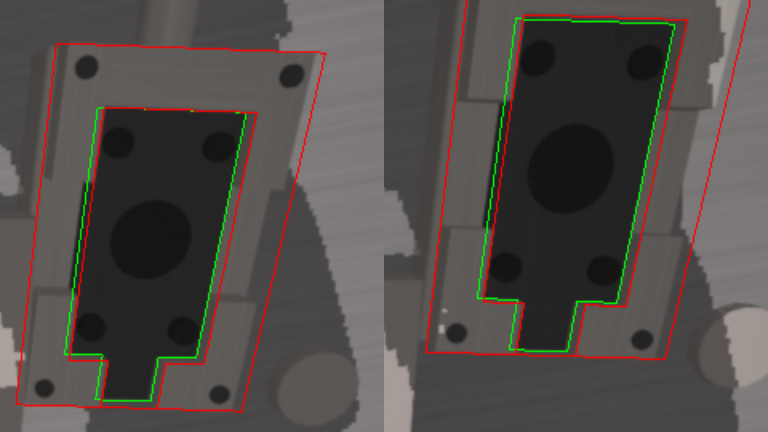

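Run:
```python
from cham import *
obs=[]
for n,g in(('c1',[(514,245),(457,243),(474,127),(537,130),(494,187)]),('c2',[(536,169.5),(476,169),(496,37),(563,39),(516,105)])):
    z=np.load(f'pics/{n}.npz');c={k:z[k] for k in'KRt'}
    gr=cv2.GaussianBlur(cv2.cvtColor(z['im'],cv2.COLOR_RGB2GRAY),(3,3),0);b=(gr<27).astype(np.uint8)
    n_,l,st,ce=cv2.connectedComponentsWithStats(b);o=[]
    for p in g:
        k=l[int(p[1]),int(p[0])];o.append(ce[k]);print(k,st[k,2:],ce[k].round(1))
    obs.append((c,np.array(o)))
for fz in(True,False):
    x,e=chfit(obs,(585,285,-.2,42),freez=fz);print(x[:2],np.degrees(x[2]),x[3],e.round(1))
# plate in tool, from c2
s,P,R=pose();im=z['im'];g=cv2.cvtColor(im,cv2.COLOR_RGB2GRAY)
print('row profile col 320',g[160:185,320]);print('cols row 200',g[200,215:235],g[200,410:432]);print('row 260',g[260,220:240],g[260,405:425])
for zz in(16,25):
    print(zz,(onz(c,[(226,176),(422,176),(226,171.5),(422,171.5)],P[2]-zz)-P)@R)
```

```text
5 [ 19  18 255] [514.  244.4]
4 [ 18  17 234] [456.3 242.1]
1 [ 20  19 287] [473.5 126.8]
2 [ 20  18 295] [536.3 129.4]
3 [  50   49 1889] [493.7 187.3]
5 [ 21  19 312] [536.9 168.9]
4 [ 19  18 279] [475.9 166.6]
1 [ 21  23 371] [495.8  36. ]
2 [ 23  22 388] [562.7  38.7]
3 [  53   55 2313] [516.2 105. ]
[583.9  286.39] -12.128312946263849 40.42841796650309 [ 0.2 -0.3  0.2  0.   0.2  0.2  0.5 -0.  -1.1 -0.1  0.1 -0.2  0.   0.1
  0.  -0.   0.5 -0.2 -1.4  0.6]
[583.67 285.75] -12.110356728104687 41.99232594351245 [ 0.3  0.2 -0.   0.5 -0.   0.2  0.6 -0.1 -1.2  0.1  0.3 -0.  -0.1  0.2
 -0.1 -0.5  0.8 -0.7 -1.3  0.4 -0.1]
row profile col 320 [128 127 126 125 126 129 129 128 126 122 101  80  74  76 102 149 162 163
 163 163 163 163 163 163 163]
cols row 200 [138 139 139 139 139 139 138 138 138 139 149 161 163 164 163 163 163 163
 162 162] [88 87 87 88 88 88 87 87 88 87 88 85 83 84 87 89 89 88 82 72 70 70]
row 260 [131 131 131 130 130 130 130 130 131 135 147 158 159 159 160 160 159 160
 160 160] [159 159 159 158 158 159 158 158 158 158 157 148 117  76  69  69  69  68
  69  69]
16 [[ 59.78 -31.85  15.99]
 [ 59.72  32.94  16.  ]
 [ 61.26 -31.74  15.99]
 [ 61.2   32.82  16.  ]]
25 [[ 58.24 -34.01  24.99]
 [ 58.18  35.12  25.  ]
 [ 59.83 -33.89  24.99]
 [ 59.76  35.    25.  ]]
```

Chamber fitted at (583.7,286.1), heading -12.1°, and the plate is centred in the grip. I'll move above the recess.

Emit:
carry_out:
  steps:
    - {"x":14,"y":24,"z":5,"twist":0.5,"gripper":55}
    - {"x":30,"y":52,"z":15,"twist":1,"gripper":55}
    - {"x":46,"y":82,"z":30,"twist":1.5,"gripper":55}
    - {"x":62,"y":110,"z":50,"twist":1.9,"gripper":55}
    - {"x":74,"y":132,"z":80,"twist":1.9,"gripper":55}
    - {"x":80,"y":144,"z":110,"twist":1.9,"gripper":55}
    - {"x":80.7,"y":144.5,"z":130,"twist":1.9,"gripper":55}
    - {"x":80.7,"y":144.5,"z":145,"twist":1.9,"gripper":55}

```text
clock: 11.0
eef_pos: [582.9, 286.4, 99.4]
ee_rot: [-0.001, 0.105, 0.995, -0.0]
force: [-0.3, 0.1, -0.9]
finger_gap: 63.0
grasp_force: 66.2
```

Run:
```python
from h import *
go((583.7,286.1,81),167.9)
```

```text
shift [-0.9 -0.1 18.4] twist 0.1 | heading 167.98 pos [582.87 286.38  99.37] q [0.46 0.59 0.12 1.1  0.   0.67] t 11.0
```

Emit:
carry_out:
  steps:
    - {"x":-0.8,"y":0,"z":6,"twist":0,"gripper":55}
    - {"x":-0.8,"y":0,"z":12,"twist":0,"gripper":55}
    - {"x":-0.8,"y":0,"z":16,"twist":0,"gripper":55}
    - {"x":-0.8,"y":0,"z":18,"twist":0,"gripper":55}
    - {"x":-0.8,"y":0,"z":18,"twist":0,"gripper":55}
    - {"x":-0.8,"y":0,"z":18,"twist":0,"gripper":55}
    - {"x":-0.8,"y":0,"z":18,"twist":0,"gripper":55}
    - {"x":-0.8,"y":0,"z":18,"twist":0,"gripper":55}

```text
clock: 11.8
eef_pos: [585.0, 285.7, 83.1]
ee_rot: [0.0, 0.105, 0.994, 0.0]
force: [-0.1, 0.6, -1.6]
finger_gap: 62.6
grasp_force: 66.2
```

Run:
```python
from h import *
go((583.7,286.1,73),167.9);s=r.sense();print(s['force'],s['torque'])
im=r.read_camera('wrist');cv2.imwrite('pics/p1.png',im[:,:,::-1])
```

```text
shift [ 1.4  0.1 10.1] twist -0.0 | heading 167.9 pos [585.01 285.75  83.06] q [0.45 0.6  0.1  1.07 0.   0.67] t 11.8
[-0.07  0.64 -1.56] [ 0.02  0.04 -0.03]
```

View pics/p1.png

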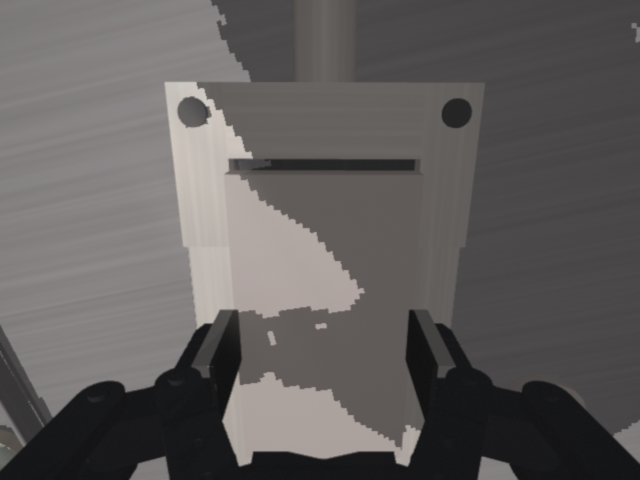

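Hovering: the plate end edge is at row 174 (columns 226–421) and the recess end wall is at row about 158 (columns 229–420), so they are laterally aligned. I'll check the lengthwise offset.

Run:
```python
from h import *
im=cv2.imread('pics/p1.png');g=cv2.cvtColor(im,cv2.COLOR_BGR2GRAY);print(g[150:182,300],g[163,218:240],g[163,408:430],g[110,155:175],g[110,470:490],g[76:90,330])
s,P,R=pose();c=r.camera_params('wrist')
print('rim edges',(onz(c,[(229,158.5),(420,158.5),(165.5,82),(485,82)],51)-P)@R)
print('plate end',(onz(c,[(226,174.5),(422,174.5)],P[2]-16)-P)@R)
```

```text
[101 100 100  99  98  96  96  95  83  56  40  38  38  38  38  39  38  38
  38  41  62  75  78  78  84  91  92  93  93  93  93  93] [186 187 187 187 187 187 187 185 186 185 159 104  93  92  90  86  75  69
  66  65  72  81] [37 38 38 38 37 39 51 66 74 74 75 77 88 98 99 98 98 98 97 97 97 96] [133 133 133 133 133 133 133 133 133 133 133 137 163 192 195 196 195 194
 193 193] [40 55 81 94 95 95 94 94 94 94 94 88 76 74 74 74 73 73 74 73] [ 96  96  95  95  96  96  99 101 100 100 100 100 100 100]
rim edges [[ 63.43 -34.12  31.97]
 [ 63.36  35.59  31.99]
 [ 89.5  -54.04  31.96]
 [ 89.38  56.01  31.98]]
plate end [[ 60.25 -31.84  15.98]
 [ 60.19  32.9   15.99]]
```

Emit:
carry_out:
  steps:
    - {"x":1.2,"y":0.2,"z":0,"twist":0,"gripper":55}
    - {"x":1.2,"y":0.2,"z":2,"twist":0,"gripper":55}
    - {"x":1.2,"y":0.2,"z":4,"twist":0,"gripper":55}
    - {"x":1.2,"y":0.2,"z":6,"twist":0,"gripper":55}
    - {"x":1.2,"y":0.2,"z":7,"twist":0,"gripper":55}
    - {"x":1.2,"y":0.2,"z":8,"twist":0,"gripper":55}
    - {"x":1.2,"y":0.2,"z":8,"twist":0,"gripper":55}
    - {"x":1.2,"y":0.2,"z":8,"twist":0,"gripper":55}

```text
clock: 12.65
eef_pos: [583.8, 286.1, 74.8]
ee_rot: [-0.0, 0.105, 0.994, 0.0]
force: [-0.5, -0.2, -1.7]
finger_gap: 63.0
grasp_force: 66.2
```

Run:
```python
from h import *
go((583.7,286.1,73),167.9);s=r.sense();print(s['force'],s['torque'])
```

```text
shift [ 0.1 -0.   1.8] twist -0.0 | heading 167.89 pos [583.78 286.12  74.81] q [0.46 0.6  0.08 1.05 0.   0.67] t 12.65
[-0.51 -0.2  -1.66] [-0.01 -0.03  0.04]
```

Emit:
carry_out:
  steps:
    - {"x":0,"y":0,"z":0.5,"twist":0,"gripper":55}
    - {"x":0,"y":0,"z":1,"twist":0,"gripper":55}
    - {"x":0,"y":0,"z":1.5,"twist":0,"gripper":55}
    - {"x":0,"y":0,"z":2,"twist":0,"gripper":55}
    - {"x":0,"y":0,"z":2.5,"twist":0,"gripper":55}
    - {"x":0,"y":0,"z":3,"twist":0,"gripper":55}
    - {"x":0,"y":0,"z":3,"twist":0,"gripper":55}
    - {"x":0,"y":0,"z":3,"twist":0,"gripper":55}

```text
clock: 13.45
eef_pos: [583.8, 286.2, 72.1]
ee_rot: [0.0, 0.105, 0.994, 0.0]
force: [-3.4, -1.0, 5.2]
finger_gap: 62.8
grasp_force: 67.2
```

Run:
```python
from h import *
go((583.7,286.1,73),167.9);s=r.sense();print(s['force'],s['torque'])
```

```text
shift [ 0.  -0.1 -0.9] twist -0.0 | heading 167.9 pos [583.76 286.19  72.11] q [0.46 0.61 0.08 1.04 0.   0.67] t 13.45
[-3.41 -0.99  5.15] [-0.14  0.52  0.03]
```

The plate touches the pads (5 N). I'll open the fingers and let it rest.

Emit:
carry_out:
  steps:
    - {"x":0,"y":0,"z":0,"twist":0,"gripper":66}
    - {"x":0,"y":0,"z":0,"twist":0,"gripper":70}
    - {"x":0,"y":0,"z":0,"twist":0,"gripper":76}
    - {"x":0,"y":0,"z":0,"twist":0,"gripper":82}
    - {"x":0,"y":0,"z":0,"twist":0,"gripper":84}
    - {"x":0,"y":0,"z":0,"twist":0,"gripper":84}
    - {"x":0,"y":0,"z":-3,"twist":0,"gripper":84}
    - {"x":0,"y":0,"z":-8,"twist":0,"gripper":84}

```text
clock: 14.25
eef_pos: [583.6, 286.1, 79.9]
ee_rot: [-0.0, 0.105, 0.994, -0.0]
force: [0.1, -0.2, 0.7]
finger_gap: 84.1
grasp_force: 0.0
```

Emit:
carry_out:
  steps:
    - {"x":0,"y":0,"z":-6,"twist":0,"gripper":84}
    - {"x":0,"y":0,"z":-15,"twist":0,"gripper":84}
    - {"x":0,"y":0,"z":-30,"twist":0,"gripper":84}
    - {"x":0,"y":0,"z":-50,"twist":0,"gripper":60}
    - {"x":0,"y":0,"z":-70,"twist":0,"gripper":30}
    - {"x":0,"y":0,"z":-80,"twist":0,"gripper":0}
    - {"x":0,"y":0,"z":-85,"twist":0,"gripper":0}
    - {"x":0,"y":0,"z":-85,"twist":0,"gripper":0}

```text
clock: 15.05
eef_pos: [583.9, 286.2, 165.1]
ee_rot: [0.0, 0.105, 0.994, 0.0]
force: [0.7, 0.1, -1.4]
finger_gap: 10.8
grasp_force: 0.0
```

Run:
```python
from h import *
go((583.7,286.1,150),167.9);s=r.sense();print(s['force'],s['finger_gap'])
p=r.camera_params('wrist');im=r.read_camera('wrist');cv2.imwrite('pics/p2.png',im[:,:,::-1]);np.savez('pics/p2.npz',im=im,**p)
print([(d['score'],np.array(d['xyz'])) for d in r.find_in('wrist','plate')])
```

```text
shift [ 0.2 -0.2 15.1] twist -0.0 | heading 167.9 pos [583.93 286.22 165.13] q [0.46 0.56 0.23 1.25 0.   0.67] t 15.05
[ 0.68  0.12 -1.45] 10.750376459321805
[(0.79, array([573.5, 287.8,  57. ]))]
```

View pics/p2.png

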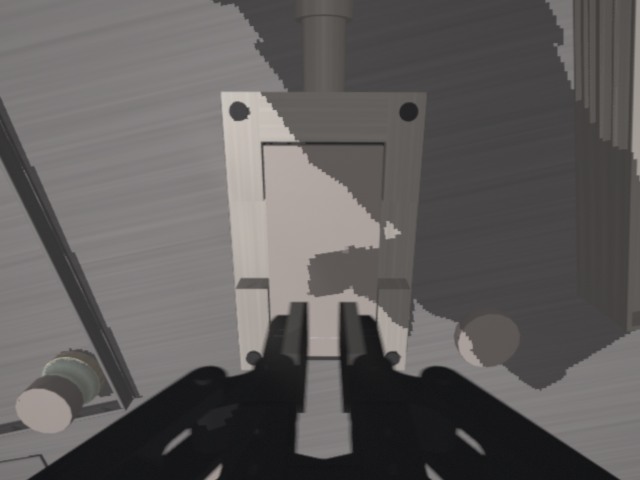

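The plate sits in the recess with its tongue in the slot and is still proud. I'll press each corner with the fingers shut, starting at (+x,+y).

Emit:
carry_out:
  steps:
    - {"x":-10,"y":5,"z":10,"twist":0,"gripper":0}
    - {"x":-22,"y":10,"z":20,"twist":0,"gripper":0}
    - {"x":-34,"y":15,"z":32,"twist":0,"gripper":0}
    - {"x":-44,"y":20,"z":44,"twist":0,"gripper":0}
    - {"x":-44,"y":20,"z":55,"twist":0,"gripper":0}
    - {"x":-44,"y":20,"z":63,"twist":0,"gripper":0}
    - {"x":-44,"y":20,"z":67,"twist":0,"gripper":0}
    - {"x":-44,"y":20,"z":67,"twist":0,"gripper":0}

```text
clock: 15.95
eef_pos: [630.4, 296.3, 97.3]
ee_rot: [-0.0, 0.105, 0.994, -0.0]
force: [0.9, -0.4, 0.9]
finger_gap: -0.4
grasp_force: 0.0
```

Emit:
carry_out:
  steps:
    - {"x":0,"y":0,"z":1,"twist":0,"gripper":0}
    - {"x":0,"y":0,"z":2,"twist":0,"gripper":0}
    - {"x":0,"y":0,"z":3,"twist":0,"gripper":0}
    - {"x":0,"y":0,"z":4,"twist":0,"gripper":0}
    - {"x":0,"y":0,"z":5,"twist":0,"gripper":0}
    - {"x":0,"y":0,"z":6,"twist":0,"gripper":0}
    - {"x":0,"y":0,"z":7,"twist":0,"gripper":0}
    - {"x":0,"y":0,"z":7,"twist":0,"gripper":0}

```text
clock: 16.75
eef_pos: [630.9, 296.4, 90.6]
ee_rot: [-0.0, 0.105, 0.994, -0.0]
force: [-0.1, -0.8, 0.5]
finger_gap: -0.4
grasp_force: 0.0
```

Emit:
carry_out:
  steps:
    - {"x":0,"y":0,"z":1,"twist":0,"gripper":0}
    - {"x":0,"y":0,"z":2,"twist":0,"gripper":0}
    - {"x":0,"y":0,"z":3,"twist":0,"gripper":0}
    - {"x":0,"y":0,"z":4,"twist":0,"gripper":0}
    - {"x":0,"y":0,"z":5,"twist":0,"gripper":0}
    - {"x":0,"y":0,"z":6,"twist":0,"gripper":0}
    - {"x":0,"y":0,"z":6,"twist":0,"gripper":0}
    - {"x":0,"y":0,"z":6,"twist":0,"gripper":0}

```text
clock: 17.55
eef_pos: [631.0, 296.5, 84.8]
ee_rot: [-0.0, 0.105, 0.994, 0.0]
force: [0.0, -0.8, 0.8]
finger_gap: 0.3
grasp_force: 0.0
```

Emit:
carry_out:
  steps:
    - {"x":0,"y":0,"z":0.5,"twist":0,"gripper":0}
    - {"x":0,"y":0,"z":1,"twist":0,"gripper":0}
    - {"x":0,"y":0,"z":1.5,"twist":0,"gripper":0}
    - {"x":0,"y":0,"z":2,"twist":0,"gripper":0}
    - {"x":0,"y":0,"z":2.5,"twist":0,"gripper":0}
    - {"x":0,"y":0,"z":3,"twist":0,"gripper":0}
    - {"x":0,"y":0,"z":3.5,"twist":0,"gripper":0}
    - {"x":0,"y":0,"z":4,"twist":0,"gripper":0}

```text
clock: 18.35
eef_pos: [631.1, 296.6, 81.4]
ee_rot: [0.0, 0.105, 0.994, 0.0]
force: [-3.4, -1.6, 8.7]
finger_gap: 0.1
grasp_force: 4.0
```

Emit:
carry_out:
  steps:
    - {"x":0,"y":0,"z":0.5,"twist":0,"gripper":0}
    - {"x":0,"y":0,"z":1,"twist":0,"gripper":0}
    - {"x":0,"y":0,"z":1.5,"twist":0,"gripper":0}
    - {"x":0,"y":0,"z":2,"twist":0,"gripper":0}
    - {"x":0,"y":0,"z":2.5,"twist":0,"gripper":0}
    - {"x":0,"y":0,"z":3,"twist":0,"gripper":0}
    - {"x":0,"y":0,"z":3.5,"twist":0,"gripper":0}
    - {"x":0,"y":0,"z":3.5,"twist":0,"gripper":0}

```text
clock: 19.15
eef_pos: [631.5, 297.1, 78.6]
ee_rot: [0.001, 0.105, 0.994, 0.001]
force: [-2.0, 0.7, 11.6]
finger_gap: -0.1
grasp_force: 5.7
```

Emit:
carry_out:
  steps:
    - {"x":0,"y":0,"z":0.5,"twist":0,"gripper":0}
    - {"x":0,"y":0,"z":1,"twist":0,"gripper":0}
    - {"x":0,"y":0,"z":1.5,"twist":0,"gripper":0}
    - {"x":0,"y":0,"z":2,"twist":0,"gripper":0}
    - {"x":0,"y":0,"z":2,"twist":0,"gripper":0}
    - {"x":0,"y":0,"z":2,"twist":0,"gripper":0}
    - {"x":0,"y":0,"z":2,"twist":0,"gripper":0}
    - {"x":0,"y":0,"z":2,"twist":0,"gripper":0}

```text
clock: 19.95
eef_pos: [631.7, 297.2, 77.6]
ee_rot: [0.001, 0.105, 0.994, 0.001]
force: [-5.5, -0.7, 21.3]
finger_gap: -0.4
grasp_force: 10.8
```

Emit:
carry_out:
  steps:
    - {"x":0,"y":0,"z":-6,"twist":0,"gripper":0}
    - {"x":0,"y":0,"z":-16,"twist":0,"gripper":0}
    - {"x":25,"y":-11,"z":-16,"twist":0,"gripper":0}
    - {"x":55,"y":-25,"z":-16,"twist":0,"gripper":0}
    - {"x":80,"y":-36,"z":-16,"twist":0,"gripper":0}
    - {"x":88,"y":-40,"z":-14,"twist":0,"gripper":0}
    - {"x":88,"y":-40,"z":-8,"twist":0,"gripper":0}
    - {"x":88,"y":-40,"z":-6,"twist":0,"gripper":0}

```text
clock: 20.75
eef_pos: [536.9, 275.9, 81.0]
ee_rot: [0.0, 0.105, 0.994, -0.0]
force: [-0.1, 1.0, -0.5]
finger_gap: -0.1
grasp_force: 0.0
```

Emit:
carry_out:
  steps:
    - {"x":0,"y":0,"z":0.5,"twist":0,"gripper":0}
    - {"x":0,"y":0,"z":1,"twist":0,"gripper":0}
    - {"x":0,"y":0,"z":1.5,"twist":0,"gripper":0}
    - {"x":0,"y":0,"z":2,"twist":0,"gripper":0}
    - {"x":0,"y":0,"z":2,"twist":0,"gripper":0}
    - {"x":0,"y":0,"z":2,"twist":0,"gripper":0}
    - {"x":0,"y":0,"z":2,"twist":0,"gripper":0}
    - {"x":0,"y":0,"z":2,"twist":0,"gripper":0}

```text
clock: 21.55
eef_pos: [537.1, 275.9, 79.8]
ee_rot: [0.0, 0.106, 0.994, 0.0]
force: [-1.0, -2.0, 7.6]
finger_gap: -0.2
grasp_force: 3.7
```

Emit:
carry_out:
  steps:
    - {"x":0,"y":0,"z":0.5,"twist":0,"gripper":0}
    - {"x":0,"y":0,"z":1,"twist":0,"gripper":0}
    - {"x":0,"y":0,"z":1.5,"twist":0,"gripper":0}
    - {"x":0,"y":0,"z":2,"twist":0,"gripper":0}
    - {"x":0,"y":0,"z":2.5,"twist":0,"gripper":0}
    - {"x":0,"y":0,"z":3,"twist":0,"gripper":0}
    - {"x":0,"y":0,"z":3,"twist":0,"gripper":0}
    - {"x":0,"y":0,"z":3,"twist":0,"gripper":0}

```text
clock: 22.35
eef_pos: [536.9, 275.7, 77.5]
ee_rot: [0.0, 0.106, 0.994, 0.0]
force: [-6.5, -5.2, 18.9]
finger_gap: -0.2
grasp_force: 9.8
```

Emit:
carry_out:
  steps:
    - {"x":0,"y":0,"z":-6,"twist":0,"gripper":0}
    - {"x":0,"y":0,"z":-14,"twist":0,"gripper":0}
    - {"x":-25,"y":0,"z":-14,"twist":0,"gripper":0}
    - {"x":-55,"y":0,"z":-14,"twist":0,"gripper":0}
    - {"x":-80,"y":0,"z":-14,"twist":0,"gripper":0}
    - {"x":-88,"y":0,"z":-12,"twist":0,"gripper":0}
    - {"x":-88,"y":0,"z":-8,"twist":0,"gripper":0}
    - {"x":-88,"y":0,"z":-6,"twist":0,"gripper":0}

```text
clock: 23.15
eef_pos: [621.7, 257.5, 81.6]
ee_rot: [-0.001, 0.105, 0.994, -0.0]
force: [-0.8, 1.1, 0.2]
finger_gap: -0.0
grasp_force: 0.0
```

Emit:
carry_out:
  steps:
    - {"x":0,"y":0,"z":0.5,"twist":0,"gripper":0}
    - {"x":0,"y":0,"z":1,"twist":0,"gripper":0}
    - {"x":0,"y":0,"z":1.5,"twist":0,"gripper":0}
    - {"x":0,"y":0,"z":2,"twist":0,"gripper":0}
    - {"x":0,"y":0,"z":2.5,"twist":0,"gripper":0}
    - {"x":0,"y":0,"z":3,"twist":0,"gripper":0}
    - {"x":0,"y":0,"z":3.5,"twist":0,"gripper":0}
    - {"x":0,"y":0,"z":3.5,"twist":0,"gripper":0}

```text
clock: 23.95
eef_pos: [622.4, 257.6, 79.5]
ee_rot: [0.0, 0.105, 0.994, 0.0]
force: [-2.1, -0.8, 6.2]
finger_gap: -0.1
grasp_force: 3.0
```

Emit:
carry_out:
  steps:
    - {"x":0,"y":0,"z":0.5,"twist":0,"gripper":0}
    - {"x":0,"y":0,"z":1,"twist":0,"gripper":0}
    - {"x":0,"y":0,"z":1.5,"twist":0,"gripper":0}
    - {"x":0,"y":0,"z":2,"twist":0,"gripper":0}
    - {"x":0,"y":0,"z":2.5,"twist":0,"gripper":0}
    - {"x":0,"y":0,"z":3,"twist":0,"gripper":0}
    - {"x":0,"y":0,"z":3.5,"twist":0,"gripper":0}
    - {"x":0,"y":0,"z":3.5,"twist":0,"gripper":0}

```text
clock: 24.75
eef_pos: [622.6, 257.5, 76.6]
ee_rot: [0.001, 0.105, 0.994, 0.0]
force: [-4.0, -2.9, 13.0]
finger_gap: 0.1
grasp_force: 6.1
```

Emit:
carry_out:
  steps:
    - {"x":0,"y":0,"z":-8,"twist":0,"gripper":0}
    - {"x":5,"y":2,"z":-16,"twist":0,"gripper":0}
    - {"x":30,"y":14,"z":-16,"twist":0,"gripper":0}
    - {"x":58,"y":27,"z":-16,"twist":0,"gripper":0}
    - {"x":80,"y":37,"z":-16,"twist":0,"gripper":0}
    - {"x":88,"y":40,"z":-14,"twist":0,"gripper":0}
    - {"x":88,"y":40,"z":-9,"twist":0,"gripper":0}
    - {"x":88,"y":40,"z":-7,"twist":0,"gripper":0}

```text
clock: 25.55
eef_pos: [545.3, 314.5, 81.9]
ee_rot: [0.0, 0.105, 0.994, -0.0]
force: [0.6, 0.7, 0.1]
finger_gap: 0.0
grasp_force: 0.0
```

Emit:
carry_out:
  steps:
    - {"x":0,"y":0,"z":0.5,"twist":0,"gripper":0}
    - {"x":0,"y":0,"z":1,"twist":0,"gripper":0}
    - {"x":0,"y":0,"z":1.5,"twist":0,"gripper":0}
    - {"x":0,"y":0,"z":2,"twist":0,"gripper":0}
    - {"x":0,"y":0,"z":2.5,"twist":0,"gripper":0}
    - {"x":0,"y":0,"z":3,"twist":0,"gripper":0}
    - {"x":0,"y":0,"z":3.5,"twist":0,"gripper":0}
    - {"x":0,"y":0,"z":3.5,"twist":0,"gripper":0}

```text
clock: 26.35
eef_pos: [545.1, 314.9, 79.2]
ee_rot: [0.0, 0.105, 0.994, 0.0]
force: [-0.5, -2.0, 4.7]
finger_gap: 0.1
grasp_force: 2.6
```

Emit:
carry_out:
  steps:
    - {"x":0,"y":0,"z":0.5,"twist":0,"gripper":0}
    - {"x":0,"y":0,"z":1,"twist":0,"gripper":0}
    - {"x":0,"y":0,"z":1.5,"twist":0,"gripper":0}
    - {"x":0,"y":0,"z":2,"twist":0,"gripper":0}
    - {"x":0,"y":0,"z":2.5,"twist":0,"gripper":0}
    - {"x":0,"y":0,"z":3,"twist":0,"gripper":0}
    - {"x":0,"y":0,"z":3.5,"twist":0,"gripper":0}
    - {"x":0,"y":0,"z":3.5,"twist":0,"gripper":0}

```text
clock: 27.15
eef_pos: [544.9, 315.1, 76.1]
ee_rot: [0.0, 0.105, 0.994, 0.0]
force: [-4.3, -2.5, 12.0]
finger_gap: -0.0
grasp_force: 6.2
```

Emit:
carry_out:
  steps:
    - {"x":0,"y":0,"z":0.3,"twist":0,"gripper":0}
    - {"x":0,"y":0,"z":0.6,"twist":0,"gripper":0}
    - {"x":0,"y":0,"z":0.9,"twist":0,"gripper":0}
    - {"x":0,"y":0,"z":1.2,"twist":0,"gripper":0}
    - {"x":0,"y":0,"z":1.5,"twist":0,"gripper":0}
    - {"x":0,"y":0,"z":1.5,"twist":0,"gripper":0}
    - {"x":0,"y":0,"z":1.5,"twist":0,"gripper":0}
    - {"x":0,"y":0,"z":1.5,"twist":0,"gripper":0}

```text
clock: 27.95
eef_pos: [545.0, 315.1, 76.0]
ee_rot: [0.001, 0.105, 0.994, 0.001]
force: [-11.2, -6.1, 30.1]
finger_gap: -0.2
grasp_force: 15.8
```

This corner bottoms at TCP 76.0 with 30 N. The first two stopped at about 77.5, so I'll go round again to the same depth.

Emit:
carry_out:
  steps:
    - {"x":0,"y":0,"z":-8,"twist":0,"gripper":0}
    - {"x":-5,"y":0,"z":-14,"twist":0,"gripper":0}
    - {"x":-30,"y":0,"z":-14,"twist":0,"gripper":0}
    - {"x":-58,"y":0,"z":-14,"twist":0,"gripper":0}
    - {"x":-80,"y":0,"z":-14,"twist":0,"gripper":0}
    - {"x":-88,"y":0,"z":-12,"twist":0,"gripper":0}
    - {"x":-88,"y":0,"z":-8,"twist":0,"gripper":0}
    - {"x":-88,"y":0,"z":-5,"twist":0,"gripper":0}

```text
clock: 28.75
eef_pos: [630.2, 296.6, 78.1]
ee_rot: [-0.0, 0.105, 0.994, -0.0]
force: [-0.2, 0.5, -0.1]
finger_gap: 0.0
grasp_force: 0.0
```

Emit:
carry_out:
  steps:
    - {"x":0,"y":0,"z":0.5,"twist":0,"gripper":0}
    - {"x":0,"y":0,"z":1.2,"twist":0,"gripper":0}
    - {"x":0,"y":0,"z":1.9,"twist":0,"gripper":0}
    - {"x":0,"y":0,"z":2.6,"twist":0,"gripper":0}
    - {"x":0,"y":0,"z":3.3,"twist":0,"gripper":0}
    - {"x":0,"y":0,"z":4,"twist":0,"gripper":0}
    - {"x":0,"y":0,"z":4.5,"twist":0,"gripper":0}
    - {"x":0,"y":0,"z":4.5,"twist":0,"gripper":0}

```text
clock: 29.55
eef_pos: [630.9, 296.8, 76.0]
ee_rot: [0.0, 0.105, 0.994, 0.0]
force: [-8.6, -1.7, 19.5]
finger_gap: -0.1
grasp_force: 9.7
```

Emit:
carry_out:
  steps:
    - {"x":0,"y":0,"z":0.3,"twist":0,"gripper":0}
    - {"x":0,"y":0,"z":0.6,"twist":0,"gripper":0}
    - {"x":0,"y":0,"z":0.9,"twist":0,"gripper":0}
    - {"x":0,"y":0,"z":1,"twist":0,"gripper":0}
    - {"x":0,"y":0,"z":1,"twist":0,"gripper":0}
    - {"x":0,"y":0,"z":-6,"twist":0,"gripper":0}
    - {"x":10,"y":-5,"z":-14,"twist":0,"gripper":0}
    - {"x":35,"y":-16,"z":-14,"twist":0,"gripper":0}

```text
clock: 30.35
eef_pos: [594.7, 288.5, 89.2]
ee_rot: [0.001, 0.106, 0.994, 0.001]
force: [0.4, 0.3, -0.7]
finger_gap: -0.3
grasp_force: 0.0
```

Emit:
carry_out:
  steps:
    - {"x":25,"y":-11,"z":0,"twist":0,"gripper":0}
    - {"x":45,"y":-21,"z":0,"twist":0,"gripper":0}
    - {"x":53,"y":-24,"z":2,"twist":0,"gripper":0}
    - {"x":53,"y":-24,"z":6,"twist":0,"gripper":0}
    - {"x":53,"y":-24,"z":9,"twist":0,"gripper":0}
    - {"x":53,"y":-24,"z":11,"twist":0,"gripper":0}
    - {"x":53,"y":-24,"z":12,"twist":0,"gripper":0}
    - {"x":53,"y":-24,"z":12.5,"twist":0,"gripper":0}

```text
clock: 31.15
eef_pos: [537.3, 276.0, 76.1]
ee_rot: [0.0, 0.106, 0.994, 0.0]
force: [-4.1, -1.6, 14.3]
finger_gap: 0.1
grasp_force: 7.2
```

Emit:
carry_out:
  steps:
    - {"x":0,"y":0,"z":0.3,"twist":0,"gripper":0}
    - {"x":0,"y":0,"z":0.6,"twist":0,"gripper":0}
    - {"x":0,"y":0,"z":0.9,"twist":0,"gripper":0}
    - {"x":0,"y":0,"z":1.2,"twist":0,"gripper":0}
    - {"x":0,"y":0,"z":1.5,"twist":0,"gripper":0}
    - {"x":0,"y":0,"z":1.5,"twist":0,"gripper":0}
    - {"x":0,"y":0,"z":1.5,"twist":0,"gripper":0}
    - {"x":0,"y":0,"z":1.5,"twist":0,"gripper":0}

```text
clock: 31.95
eef_pos: [537.3, 276.0, 76.0]
ee_rot: [0.001, 0.106, 0.994, 0.0]
force: [-10.6, -6.7, 29.7]
finger_gap: -0.0
grasp_force: 14.7
```

Home there too (76.0 at 30 N). The last corner is (+x,-y).

Emit:
carry_out:
  steps:
    - {"x":0,"y":0,"z":-6,"twist":0,"gripper":0}
    - {"x":-5,"y":0,"z":-14,"twist":0,"gripper":0}
    - {"x":-30,"y":0,"z":-14,"twist":0,"gripper":0}
    - {"x":-58,"y":0,"z":-14,"twist":0,"gripper":0}
    - {"x":-80,"y":0,"z":-14,"twist":0,"gripper":0}
    - {"x":-88,"y":0,"z":-12,"twist":0,"gripper":0}
    - {"x":-88,"y":0,"z":-7,"twist":0,"gripper":0}
    - {"x":-88,"y":0,"z":-4,"twist":0,"gripper":0}

```text
clock: 32.75
eef_pos: [621.8, 257.4, 77.4]
ee_rot: [-0.001, 0.105, 0.994, -0.0]
force: [0.0, 0.0, -0.4]
finger_gap: 0.1
grasp_force: 0.0
```

Emit:
carry_out:
  steps:
    - {"x":0,"y":0,"z":0.6,"twist":0,"gripper":0}
    - {"x":0,"y":0,"z":1.2,"twist":0,"gripper":0}
    - {"x":0,"y":0,"z":1.8,"twist":0,"gripper":0}
    - {"x":0,"y":0,"z":2.4,"twist":0,"gripper":0}
    - {"x":0,"y":0,"z":3,"twist":0,"gripper":0}
    - {"x":0,"y":0,"z":3.6,"twist":0,"gripper":0}
    - {"x":0,"y":0,"z":4.2,"twist":0,"gripper":0}
    - {"x":0,"y":0,"z":4.2,"twist":0,"gripper":0}

```text
clock: 33.55
eef_pos: [622.5, 257.6, 76.0]
ee_rot: [0.0, 0.105, 0.994, 0.0]
force: [-10.9, -3.4, 22.6]
finger_gap: 0.1
grasp_force: 11.3
```

Emit:
carry_out:
  steps:
    - {"x":0,"y":0,"z":-8,"twist":0,"gripper":0}
    - {"x":0,"y":0,"z":-25,"twist":0,"gripper":0}
    - {"x":0,"y":0,"z":-50,"twist":0,"gripper":0}
    - {"x":-5,"y":-25,"z":-75,"twist":0,"gripper":0}
    - {"x":-5,"y":-50,"z":-90,"twist":0,"gripper":0}
    - {"x":-5,"y":-70,"z":-100,"twist":0,"gripper":0}
    - {"x":-5,"y":-80,"z":-100,"twist":0,"gripper":0}
    - {"x":-5,"y":-80,"z":-100,"twist":0,"gripper":0}

```text
clock: 34.35
eef_pos: [610.4, 177.0, 173.8]
ee_rot: [-0.0, 0.106, 0.994, -0.0]
force: [-0.0, 0.2, -0.5]
finger_gap: 0.0
grasp_force: 0.0
```

Run:
```python
from h import *
s=r.sense();print(s['clock'],s['force'],s['eef_pos'])
p=r.camera_params('wrist');im=r.read_camera('wrist');np.savez('pics/f.npz',im=im,**p)
for d in r.outline_of('wrist','plate'):
    m=d['region'].astype(np.uint8);print(d['score'],m.sum())
    if np.linalg.norm(onz(p,np.argwhere(m)[:,::-1].mean(0),51)[0][:2]-[583.7,286.1])<40:
        x,f=fit([(p,m)],[(583.7,286.1,-.21,51.)]);print('plate',x[:2],np.degrees(x[2]),x[3],f)
c=proj(p,[[584,286,51]])[0].astype(int);v=max(c[1]-140,0);u=max(c[0]-140,0)
cv2.imwrite('pics/f.png',cv2.resize(im[v:v+280,u:u+280,::-1],None,fx=2,fy=2))
```

```text
34.35 [-0.04  0.22 -0.48] [610.45 177.02 173.76]
0.68 25247
plate [584.58 287.14] -12.26977868169763 50.34209089054647 0.009067612852355578
0.63 36102
plate [489.21 236.  ] 28.90967229908892 159.4021672418344 0.6555425254914432
```

View pics/f.png

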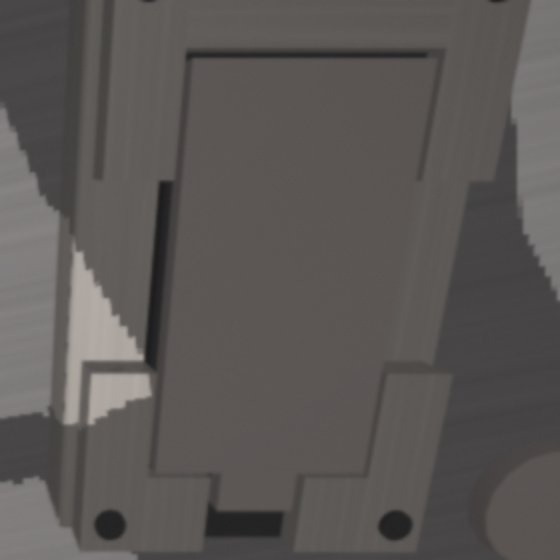

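The plate is flush in the recess (top z ≈ 50.3 mm, about 1.3 mm off centre, heading -12.3° against -12.1°). The tongue is in the slot, and all four corners read the same height. I'll hand it in.

```bash
python3 -c "
from bench import r
print(r.sign_off())"
```

```text
the job is handed in; nothing more can be done
None
```

The cover plate is in the chamber recess with its tongue in the slot; all four corners were pressed to the same height, flush with the rim, and the plate released; the job was handed in, but no verdict came back.

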